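# Adjust the stone trolley's drum brake through the slot in its backing plate

### The arm

A 7-joint arm with a two-finger parallel gripper is mounted at the origin on the work surface. World frame = base frame: x ahead of the robot, y to its left, z up, the work surface at z = 0. Lengths are in m, angles in rad, forces in N, time in s.
With the tool pointing down it reaches from about 0.425 to 0.875 m from the base axis. Payload 4.7 kg.
Tool frame: the origin (TCP) lies at the very end of the fingers, on their centre line; the grasp point (between the pads) lies 19 mm behind it; z points along the fingers, y is the line along which they close (so a half turn about z gives the same grasp; the last joint's range is limited). The gripper opens to 87 mm and grips with 3 to 60 N. Pads are 19 mm wide; open, the fingers measure 117 mm over their backs; the gripper's body (75 mm by 190 mm) begins 51 mm behind the grasp point.
Start: joints at [-1.316, 0.321, -0.07, 1.45, 0.023, 1.371, -0.057], TCP at [0.155, 0.631, 0.223] pointing down, gripper open.
Joint ranges: [-2.86, 2.86], [-0.3, 2.09], [-1.38, 1.24], [0.06, 2.45], [-1.56, 4.7], [0.09, 2.05], [-2.69, 2.69]. Speed limits (rad/s): [2.57, 2.57, 3.14, 3.14, 3.14, 3.14, 3.14].

### API

Orientations are given as a rotation vector (axis times angle).
In Python, from bench import ctrl, get_image, job gives the robot as it stands.
- The arm moves only by the shell command python3 -m crank 'ROWS' [FORCE]. ROWS is JSON, a list that holds one entry, the list of rows, each a list of 5 numbers: the shift along the tool's x, y, z in mm, then the turn about the tool's z in rad, then the closure, from -1 (fully open) to 1 (shut), so that 0 is half open. A call has 1 to 10 rows; each row shifts and turns the commanded pose from where the row before left it, along the tool's axes as they then stand; what a row does not reach is not made up. A row lasts 1/12 s, in which the tool goes at most 41.7 mm and 7.16 degrees, less where a joint would pass 70% of its speed; a pose out of reach is approached as far as the arm can. A call with a gripper value outside its range is refused whole. The fingers move at their own pace and stop on an object; FORCE is the grip in N (left out, the last holds). Time passes only in rows, so rows that do not move let the fingers close. It gives the time, the measured TCP pose, the force, the opening and the grip force at its end, in the units of the state.
- ctrl.get_state(): the state, without advancing time (a new reading comes with each control period).
- get_image(name): name is "scene" or "top" or "wrist"; returns a dict with "pixels" (384x512x3 uint8, red, green, blue), "fx", "fy", "cx", "cy" (pixels), "T" (4x4, takes a point from camera to world coordinates); the wrist camera has in their place "T_tool_cam" (4x4, takes a point from camera to tool coordinates, whose origin is the TCP and whose axes are the flange's). Camera axes: x right, y down, z forward; pixel columns grow to the right and rows downward; lengths in m; the calibration is good to about 2 mm. A picture is of the moment at which its call begins: read the wrist's pose just before it. There is no depth.
- job.close_job(): hands the job in; it is judged then, once.
The state is a dict: "time": time; "joint_positions": joint angles; "qd": joint speeds; "joint_torque": joint torques, N m; "position": TCP position; "tool_rot": TCP orientation; "ft_force": force on the tool from outside, world axes, zero at the start; "torque": the same for the moment, N m; "grip_width": opening from 0.0 (shut) to 1.0 (fully open); "grip_force": force on a finger pad.
Only numpy, scipy, OpenCV 4.12 (cv2) and the standard library are available. Lean on these libraries where they do the work, as an engineer would, in place of code of your own. Each camera call takes 0.05 s, during which the arm holds its last target. There are 200 camera calls.

### The job

The stone trolley's drum brake is on the bench for adjusting: take the yellow-and-black stubby screwdriver out of the tool block, reach through the slot in the backing plate and work the star wheel round tooth by tooth, the way the white arrow points, until the shoes bear firmly on the drum, without forcing anything. Then turn the star wheel back by one tooth so that the drum runs free, and stand the screwdriver back in the hole it came from. Leave the other tools and things on the bench where they are.

Things in the scene. Friction and masses are not known exactly. Their poses are not given: they have to be found in the camera images.
- handle (a point): centre of the handle of the stubby flat-blade screwdriver, which stands upright, blade down, in one of three holes of the tool block. Yellow square handle 26 x 26 mm, 60 mm long, with black bands (the point is half-way up it), then a steel shank 8 mm thick; 105 mm overall, 85 g. z runs up the handle, away from the blade; x and y are square to the handle's flat faces; the blade is thin along x
- blade_tip (a point): the end of that screwdriver's blade, 75 mm below the handle's centre; the last 12 mm are a flat blade 2.5 mm thick along x and 7 mm wide along y (same axes as handle)
- rack: fixed wooden tool block, 62 x 215 mm (x by y), 55 mm high, origin under its centre; three upright round through holes 14 mm wide at y = -70, 0 and +70 mm. Each tool's handle rests on the block's top with its 45 mm shank in the hole, the tip 10 mm above the bench
- brake: fixed drum brake, 218 mm across, drum below, round zinc-plated backing plate on top, 76 mm above the bench (rolled rim 79.5 mm); origin at bench level under its centre. An axle stub 32 mm thick stands 36 mm above the plate at the centre; on the +x side a dark brake lever, 20 mm high; the slot is on the -x side. More than 20 N on any part, even a knock, is forcing it
- slot (a point): centre of the slot through the backing plate, at the plate's top face, 70 mm from the brake's centre: 25 mm long along x, 12 mm wide along y, plate 3 mm thick; x points to the axle stub. A white arrow painted beside it points along -x, the tightening direction. The blade, thin side along the slot, is between two teeth of the star wheel when its tip is 9 to 13 mm below this face
- star_axis (a point): centre of the brass star wheel, straight below the slot's centre, 26 mm under the plate's top face; it turns about y (same axes as slot). 38 mm across the tooth tips, which pass 7 mm below the plate's top face; root 24 mm across; 12 straight teeth, each 2.6 mm thick and 8 mm wide, 10 mm apart at the tips. One sweep of the blade along the slot turns it about one tooth, and its angle at the start is not known
- screw_end (a joint): how far the star wheel has driven the adjuster's screw out against the shoe, m, growing as it is tightened: 0.16 mm a tooth, too little to steer by its reading, so feel the wheel instead. The wheel stays where left and turns at about 2.5 N at the tooth. 2 to 3.5 teeth from the start, at a place to be felt, the shoes meet the drum and the wheel stops hard: 5 to 15 N at the tooth is firm. Turned back from there it goes easily again
- cross_handle (a point): mid-handle of the red stubby cross-point driver that also stands in the block (same build as the screwdriver, 105 mm tall); leave alone
- awl_handle (a point): mid-handle of the dark wooden round-handled awl that also stands in the block (105 mm tall); leave alone
- water: blue water bottle with white cap, 68 mm across, 190 mm tall, loose; origin under its centre; leave alone
- greenstone: dark green river stone, 88 mm across, 36 mm tall, loose; origin under its centre; leave alone
- wax: amber glass jar with dark lid, 60 mm across, 55 mm tall, loose; origin under its centre; leave alone
- bone_box: small square box, grey over brown, 52 mm wide, 65 mm tall, loose; origin under its centre; leave alone

How it is judged:
On the way, in this order (a step that is already met when the one before it is completed fails the run):
1. the star wheel is tightened until the shoes bear firmly on the drum (value of joint screw_end above 0.000591 m), for 0.1 s.
2. the star wheel is turned back by one tooth (a third of a tooth either way) (value of joint screw_end between 0.000388 and 0.000498 m), for 0.2 s.
At the end, for the whole second after the job is handed in: The star wheel stands one tooth, give or take a third of a tooth, back from where the shoes bear on the drum, and the screwdriver stands in the hole it came from, handle resting on the block (within 8 mm of where it was, upright within 0.1 rad) (all of step 2 and distance of handle from where it was at the start of the episode below 0.008 m and angle between handle's own z axis and vertical below 0.1 rad); the robot touches nothing.
It fails at once if the brake is forced: more than 24 N, even for a moment, on any part of it (contact force between brake and anything else above 24 N).
It fails at once if another tool or thing on the bench is disturbed by more than 20 mm (distance of any of cross_handle, awl_handle, water, greenstone, wax, bone_box from where it was at the start of the episode above 0.02 m).
It also fails if it takes over 62 s, if anything falls off the work surface, if the arm or the gripper's body presses on something with over 40 N, if the wrist force passes 120 N, or if a joint passes its speed limit or range.

## Working session

There is one attempt and no reset: what is moved stays moved. The work goes in short steps, Python scripts to look and compute and a shell command to move; the robot and the scene stay as the last step left them, time stands still between calls to the robot, and variables do not carry over. Pictures are saved under pics/ and viewed, at most 10 in all, crops included, and the job is handed in when it is done.

```bash
mkdir -p pics; ls
python3 - <<'E'
from bench import ctrl,get_image,job
import cv2,numpy as np
s=ctrl.get_state();print(s)
for n in("scene","top"):
    g=get_image(n);cv2.imwrite(f"pics/{n}0.png",g["pixels"][:,:,::-1]);print(n,g["fx"],g["cx"],g["cy"],np.round(g["T"],4).tolist())
E
```

```text
pics
{'time': 0.0, 'joint_positions': array([-1.31589436,  0.32180087, -0.07007409,  1.45165768,  0.02261185,
        1.37078615, -0.05687125]), 'qd': array([-1.22997269e-04,  4.43630243e-05, -2.35412982e-03, -5.39085353e-04,
        5.49388972e-04, -3.29805320e-04,  3.52747132e-04]), 'joint_torque': array([ 9.76675947e-04, -4.91312420e+01, -4.03412059e-01, -3.12520838e+01,
       -6.37270161e-02,  4.39820113e-02,  1.73934013e-04]), 'position': array([0.15494269, 0.63070506, 0.22148449]), 'tool_rot': array([-3.77244154e-01, -3.11874618e+00,  2.92463130e-03]), 'ft_force': array([0.35207538, 0.65536161, 0.78490441]), 'torque': array([-0.00898977,  0.05679768,  0.00094028]), 'grip_force': 0.0, 'grip_width': 0.997351108681761}
scene 427.3532793239183 260.6856760220167 193.5309525669676 [[0.7741, 0.4016, -0.4894, 1.1812], [0.633, -0.4802, 0.6072, -0.8411], [0.0088, -0.7798, -0.626, 1.0039], [0.0, 0.0, 0.0, 1.0]]
top 351.15488675216255 257.29066658585253 191.54291317542675 [[-0.0067, -0.9888, 0.1488, 0.3074], [-0.9997, 0.0032, -0.0238, 0.0432], [0.0231, -0.1489, -0.9886, 1.2269], [0.0, 0.0, 0.0, 1.0]]
```

View pics/top0.png

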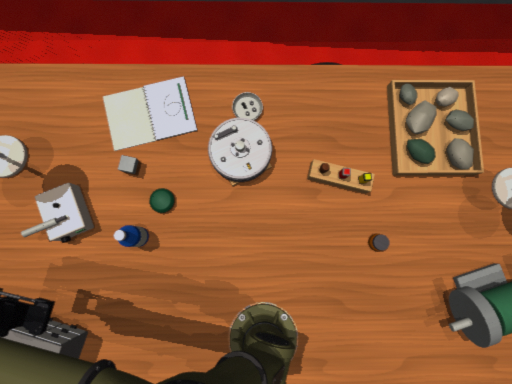

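View pics/scene0.png

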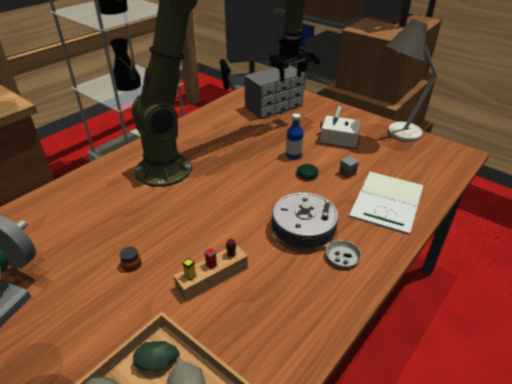

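The top view shows the yellow driver at about (368,177), the red one at (346,173), the awl at (325,168) and the brake at about (240,150). I'll enlarge that region.

Run:
```python
import cv2,numpy as np
a=cv2.imread("pics/top0.png")[110:200,200:390]
b=cv2.imread("pics/scene0.png")
a=cv2.resize(a,(760,360),interpolation=cv2.INTER_CUBIC)
c=cv2.resize(b[180:300,165:355],None,fx=2,fy=2,interpolation=cv2.INTER_CUBIC)
o=np.zeros((600,760,3),np.uint8);o[:360]=a;o[360:,:380]=c
o[360:,380:]=cv2.resize(b[185:255,265:376],(380,240),interpolation=cv2.INTER_CUBIC)
cv2.imwrite("pics/crop0.png",o)
```

```text
(no output)
```

View pics/crop0.png

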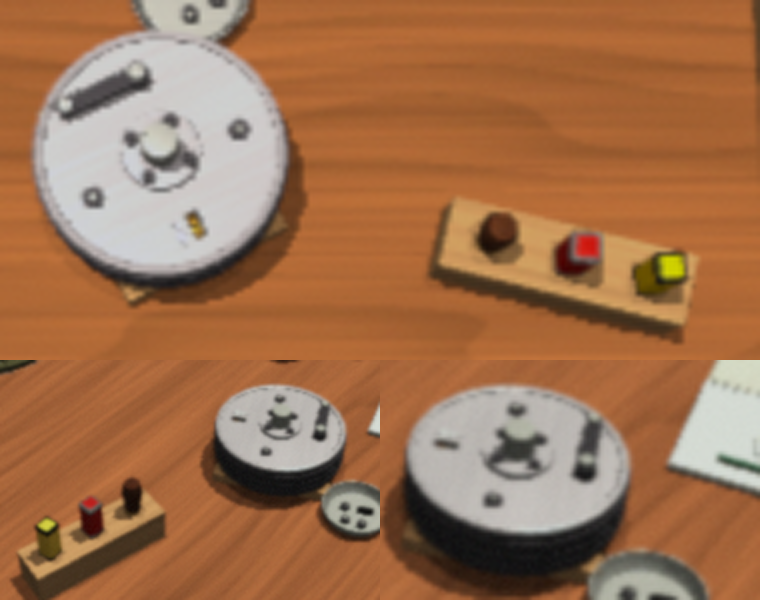

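The crop shows the yellow handle's top at crop (671,267), the red one's at (587,247), the slot at (195,224) with the arrow beside it, and the plate's centre near (162,157). I'll project these to world coordinates.

```bash
cat > h.py <<'E'
from bench import ctrl,get_image,job
import cv2,numpy as np
from scipy.spatial.transform import Rotation as R
def cam(g,s=None):
    if "T" in g: return np.array(g["T"])
    W=np.eye(4);W[:3,:3]=R.from_rotvec(s["tool_rot"]).as_matrix();W[:3,3]=s["position"]
    return W@np.array(g["T_tool_cam"])
def ray(g,T,u,v,z):
    d=T[:3,:3]@[(u-g["cx"])/g["fx"],(v-g["cy"])/g["fy"],1]
    return T[:3,3]+d*(z-T[2,3])/d[2]
def wrist(fn):
    s=ctrl.get_state();g=get_image("wrist");cv2.imwrite(fn,g["pixels"][:,:,::-1]);return s,g,cam(g,s)
def rel(s,p,ang=None):
    M=R.from_rotvec(s["tool_rot"]).as_matrix();return M.T@(np.array(p)-s["position"])*1000
E
python3 - <<'E'
from h import *
g=get_image("top");T=cam(g)
for n,c,z in(("yel",(671,267),.115),("red",(587,247),.115),("slot",(195,224),.076),("ctr",(162,157),.078)):
    print(n,ray(g,T,200+c[0]/4-.4,110+c[1]/4-.4,z))
s=ctrl.get_state();print(R.from_rotvec(s["tool_rot"]).as_matrix().round(3))
w=get_image("wrist");print(np.round(w["T_tool_cam"],4).tolist(),w["fx"],w["cx"],w["cy"])
E
```

```text
yel [ 0.52355855 -0.34146657  0.115     ]
red [ 0.54025181 -0.27357231  0.115     ]
slot [0.56868786 0.04486502 0.076     ]
ctr [0.62595669 0.07246583 0.078     ]
[[-0.971  0.238 -0.   ]
 [ 0.238  0.971 -0.001]
 [-0.    -0.001 -1.   ]]
[[0.0002, -0.9611, -0.2762, 0.0748], [1.0, 0.0005, -0.001, 0.0004], [0.0011, -0.2762, 0.9611, -0.1623], [0.0, 0.0, 0.0, 1.0]] 326.9848882259569 250.48518927558865 195.5514038994792
```

```bash
export PYTHONUNBUFFERED=1
python3 -m crank '[[[0,0,-16,0.121,-1],[0,0,-16,0.121,-1],[0,0,-16,0.121,-1],[0,0,-16,0.121,-1],[0,0,-16,0.121,-1],[0,0,0,0.121,-1],[0,0,0,0.121,-1],[0,0,0,0.121,-1],[0,0,0,0.121,-1],[0,0,0,0.121,-1]]]'
python3 -m crank '[[[0,0,0,0.121,-1],[0,0,0,0.121,-1],[0,0,0,0.121,-1]]]'
python3 -m crank '[[[-7,40,0,0,-1],[-7,40,0,0,-1],[-7,40,0,0,-1],[-7,40,0,0,-1],[-7,40,0,0,-1],[-7,40,0,0,-1],[-7,40,0,0,-1],[-7,40,0,0,-1]]]'
python3 -m crank '[[[-32,24,0,0,-1],[-32,24,0,0,-1],[-32,24,0,0,-1],[-32,24,0,0,-1],[-32,24,0,0,-1],[-32,24,0,0,-1],[-32,24,0,0,-1],[-32,24,0,0,-1],[-32,24,0,0,-1],[-32,24,0,0,-1]]]'
python3 -c "
from bench import ctrl
print(ctrl.get_state()['joint_positions'])"
```

```text
time: 1.03
position: [0.155, 0.6311, 0.3023]
tool_rot: [2.091, 2.344, -0.001]
ft_force: [0.3, 0.2, -0.7]
grip_width: 0.999
grip_force: 0.0
time: 1.28
position: [0.155, 0.6311, 0.3023]
tool_rot: [2.48, 1.928, -0.001]
ft_force: [-0.6, -0.7, 0.0]
grip_width: 1.0
grip_force: 0.0
time: 1.95
position: [0.4536, 0.4988, 0.3025]
tool_rot: [-2.474, -1.936, 0.0]
ft_force: [0.2, -0.3, -0.2]
grip_width: 0.999
grip_force: 0.0
time: 2.78
position: [0.6084, 0.1297, 0.3026]
tool_rot: [-2.474, -1.936, -0.0]
ft_force: [0.6, -0.1, 0.4]
grip_width: 0.998
grip_force: 0.0
[-0.65328527  0.24945571  0.49694473  1.41484268 -0.11865045  1.50676932
 -0.40451236]
```

```bash
python3 - <<'E'
from h import *
s,g,T=wrist("pics/w1.png")
np.savez("w1.npz",T=T)
E
python3 -m crank '[[[-40,3,4,0,-1],[-40,3,4,0,-1],[-40,3,4,0,-1],[-40,3,4,0,-1],[-40,3,4,0,-1],[-40,3,4,0,-1]]]' 
python3 -m crank '[[[-40,3,4,0,-1],[-40,3,4,0,-1],[-40,3,4,0,-1],[-40,3,4,0,-1],[-40,3,4,0,-1],[-30,3,8,0,-1],[0,0,0,0,-1],[0,0,0,0,-1]]]'
python3 - <<'E'
from h import *
s,g,T=wrist("pics/w2.png")
np.savez("w2.npz",T=T)
a=cv2.imread("pics/w1.png");b=cv2.imread("pics/w2.png")
cv2.imwrite("pics/w1b.png",cv2.resize(a,(800,600),interpolation=cv2.INTER_CUBIC))
cv2.imwrite("pics/w2b.png",cv2.resize(b,(800,600),interpolation=cv2.INTER_CUBIC))
E
```

```text
time: 3.33
position: [0.5671, -0.1072, 0.2784]
tool_rot: [-2.474, -1.936, -0.001]
ft_force: [0.9, 0.7, -0.4]
grip_width: 1.002
grip_force: 0.0
time: 4.0
position: [0.5283, -0.3354, 0.2498]
tool_rot: [-2.478, -1.929, 0.002]
ft_force: [0.8, 0.1, 0.2]
grip_width: 0.998
grip_force: 0.0
```

View pics/w1b.png

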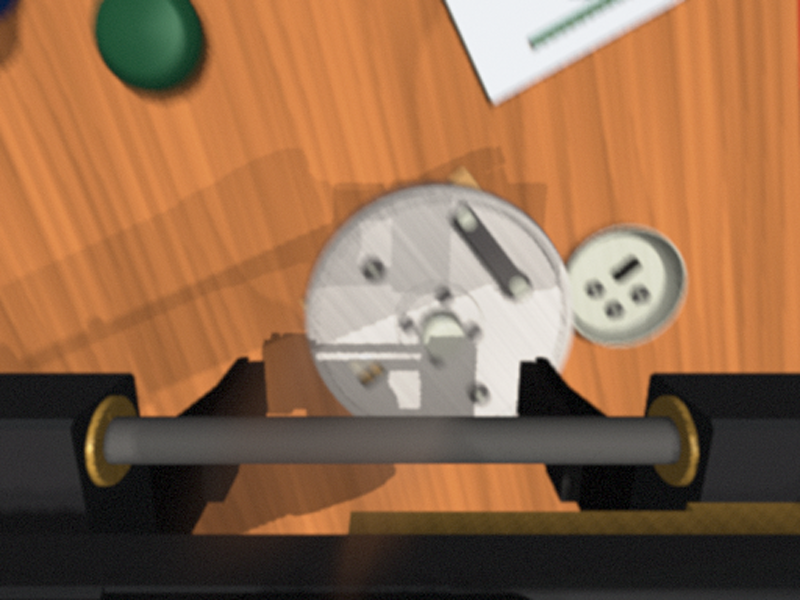

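View pics/w2b.png

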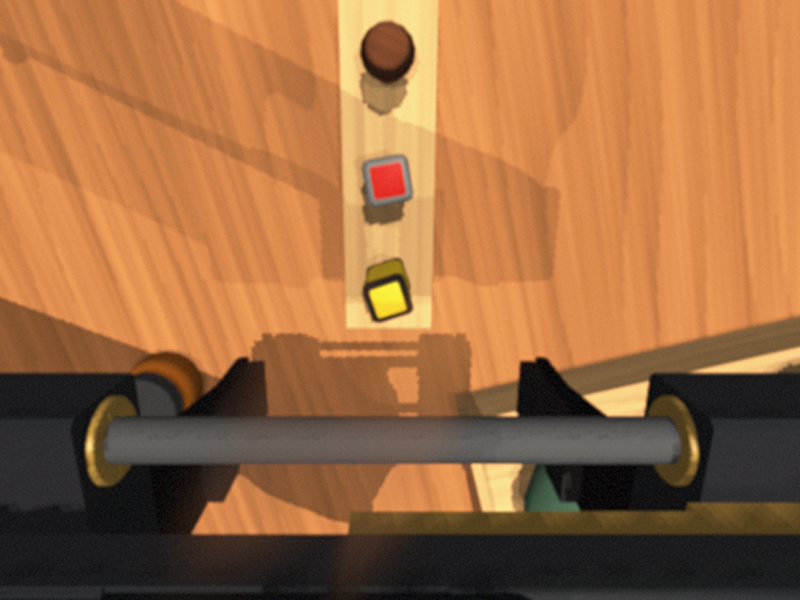

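The wrist view of the brake shows the slot at about (368,373) in the 800-px picture. The wrist view of the rack shows the yellow top at about (388,298), turned a little, with clear space on both sides across the block. I'll measure both.

Run:
```python
from h import *
g=get_image("wrist");s=ctrl.get_state()
b=cv2.imread("pics/w2.png");T2=np.load("w2.npz")["T"];T1=np.load("w1.npz")["T"]
h=cv2.cvtColor(b,cv2.COLOR_BGR2HSV)
def rect(h,lo,hi,box):
    m=cv2.inRange(h,lo,hi);k=np.zeros_like(m);x0,y0,x1,y1=box;k[y0:y1,x0:x1]=m[y0:y1,x0:x1]
    c=max(cv2.findContours(k,cv2.RETR_EXTERNAL,cv2.CHAIN_APPROX_NONE)[0],key=cv2.contourArea)
    return cv2.minAreaRect(c)
r=rect(h,(22,150,190),(38,255,255),(225,160,275,212));print(r)
p=[ray(g,T2,u,v,.115) for u,v in cv2.boxPoints(r)];c=np.mean(p,0);print("yel top",c)
for i in range(2):
    e=p[i+1]-p[i];print("edge",np.linalg.norm(e)*1e3,np.degrees(np.arctan2(e[1],e[0])))
# rack edges
for q in((340,320),(432,326)),((347,327),(430,327)),((346,250),(347,325)),((434,200),(432,325)):
    e=[ray(g,T2,u/1.5625,v/1.5625,.055) for u,v in q];d=e[1]-e[0];print("rack",np.degrees(np.arctan2(d[1],d[0])),e[0][:2],e[1][:2])
print(rel(s,c))
a=cv2.imread("pics/w1.png");h=cv2.cvtColor(a,cv2.COLOR_BGR2HSV)
cr=a[222:256,218:262];cv2.imwrite("pics/slot.png",cv2.resize(cr,None,fx=16,fy=16,interpolation=cv2.INTER_CUBIC))
print("slot",ray(g,T1,368/1.5625,373/1.5625,.076))
# plate rim
pts=[(304,310),(320,245),(360,203),(435,183),(500,195),(545,232),(568,280)]
P=np.array([ray(g,T1,u/1.5625,v/1.5625,.079)[:2] for u,v in pts])
A=np.c_[2*P,np.ones(len(P))];x=np.linalg.lstsq(A,(P**2).sum(1),rcond=None)[0];print("ctr",x[:2],np.sqrt(x[2]+x[:2]@x[:2]))
```

```text
((247.75003051757812, 191.75001525878906), (18.973661422729492, 19.289892196655273), 71.56504821777344)
yel top [ 0.52504589 -0.34069655  0.115     ]
edge 18.115135332905208 4.718945295640701
edge 18.413083161483495 -86.05433844217983
rack -18.102323899172955 [ 0.48311751 -0.36308522] [ 0.54748557 -0.38412683]
rack -14.179601781565266 [ 0.48664229 -0.36955358] [ 0.54588472 -0.38452178]
rack -104.85002990984086 [ 0.50132391 -0.31425831] [ 0.48705847 -0.36806055]
rack -103.80636230236992 [ 0.56920344 -0.29570051] [ 0.54765891 -0.38337212]
[ -9.90332505  -3.28046746 135.27351403]
slot [0.56816603 0.04324468 0.076     ]
ctr [0.63275163 0.07735983] 0.1054726199926864
```

View pics/slot.png

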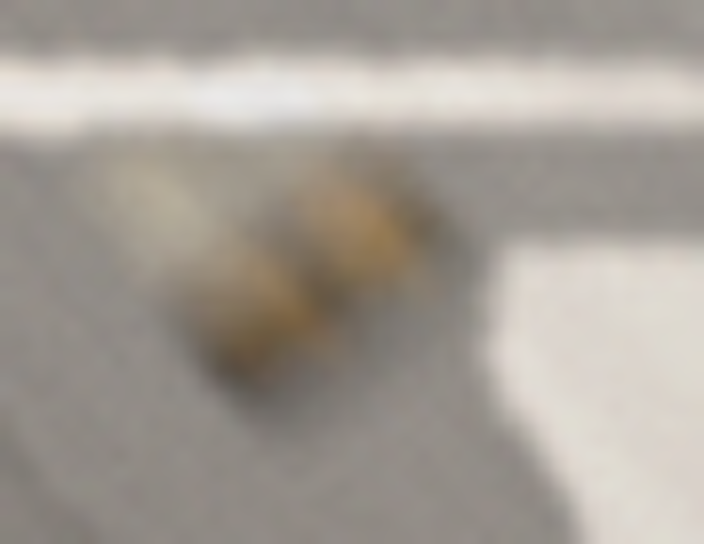

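Closing across the row: shift (-9.9, -3.3) mm, turn -0.318 rad, then down 182 mm.

```bash
python3 -m crank '[[[-10,-3.3,20,0,-1],[0,0,20,-0.106,-1],[0,0,20,-0.106,-1],[0,0,20,-0.106,-1],[0,0,20,0,-1],[0,0,20,0,-1],[0,0,20,0,-1],[0,0,20,0,-1],[0,0,0,0,-1],[0,0,0,0,-1]]]'
python3 -m crank '[[[0,0,7,0,-1],[0,0,7,0,-1],[0,0,7,0,-1],[0,0,0,0,-1],[0,0,0,0,0],[0,0,0,0,0],[0,0,0,0,1],[0,0,0,0,1],[0,0,0,0,1],[0,0,0,0,1]]]' 50
python3 -m crank '[[[0,0,0,0,1],[0,0,0,0,1],[0,0,0,0,1],[0,0,0,0,1],[0,0,0,0,1],[0,0,0,0,1]]]' 60
python3 -m crank '[[[0,0,-5,0,1],[0,0,-10,0,1],[0,0,-15,0,1],[0,0,-15,0,1],[0,0,-20,0,1],[0,0,-20,0,1],[0,0,-20,0,1],[0,0,-20,0,1],[0,0,-10,0,1],[0,0,0,0,1]]]'
python3 - <<'E'
from h import *
s,g,T=wrist("pics/w3.png")
g=get_image("scene");cv2.imwrite("pics/s3.png",g["pixels"][:,:,::-1]);Ti=np.linalg.inv(cam(g))
print(s["position"],s["joint_positions"])
p=Ti@np.r_[s["position"]-[0,0,.03],1];u=int(g["fx"]*p[0]/p[2]+g["cx"]);v=int(g["fy"]*p[1]/p[2]+g["cy"]);print(u,v)
c=cv2.resize(cv2.imread("pics/s3.png")[v-35:v+35,u-35:u+35],(400,400),interpolation=cv2.INTER_CUBIC)
w=cv2.resize(cv2.imread("pics/w3.png")[170:295,190:315],(400,400),interpolation=cv2.INTER_CUBIC)
cv2.imwrite("pics/c3.png",np.hstack([c,w]))
E
```

```text
time: 4.93
position: [0.5249, -0.3399, 0.0901]
tool_rot: [-2.132, -2.305, -0.0]
ft_force: [0.2, 0.5, -0.0]
grip_width: 0.997
grip_force: 0.0
time: 5.77
position: [0.5245, -0.3423, 0.0698]
tool_rot: [2.136, 2.303, 0.0]
ft_force: [0.1, -0.3, 0.7]
grip_width: 0.632
grip_force: 0.0
time: 6.27
position: [0.5244, -0.3422, 0.0695]
tool_rot: [2.137, 2.303, 0.0]
ft_force: [0.4, -1.2, -0.3]
grip_width: 0.296
grip_force: 60.0
time: 7.1
position: [0.5256, -0.3433, 0.2079]
tool_rot: [2.133, 2.299, 0.003]
ft_force: [1.0, -0.8, -1.1]
grip_width: 0.295
grip_force: 60.0
[ 0.5255891  -0.3433477   0.20789359] [-0.02904017  0.32431785  0.70810284  1.55916515 -0.21624327  1.33248013
  0.77826089]
185 246
```

View pics/c3.png

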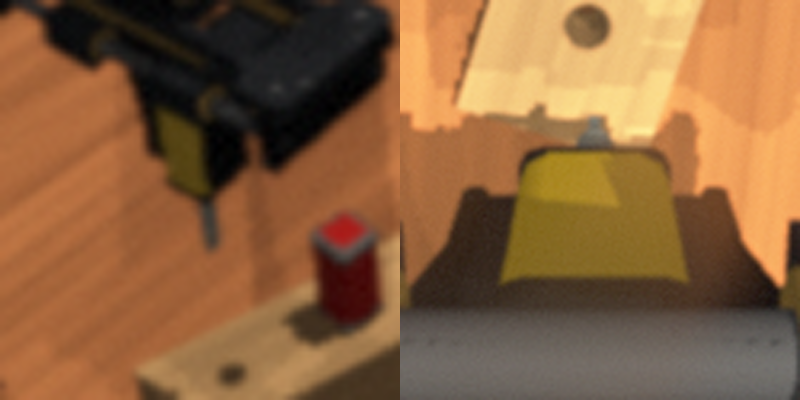

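The grip holds at 60 N and 25.7 mm opening, and the tool is clear of the block. The wrist crop shows the shank at (595,140) with a narrower end at (593,123), so I'll check the blade width numerically.

Run:
```python
from h import *
a=cv2.imread("pics/w3.png").astype(int)
for v in range(203,219): print(v,' '.join("%3d/%3d"%(a[v,u].sum()//3,a[v,u,0]-a[v,u,2]) for u in range(242,261)))
g=get_image("wrist");Ti=np.linalg.inv(np.array(g["T_tool_cam"]))
for z in(0.,.011,.044,.056):
    for y in(-.0035,-.00125,.00125,.0035):
        p=Ti@[0,y,z,1];print(z,y,g["fx"]*p[0]/p[2]+g["cx"],g["fy"]*p[1]/p[2]+g["cy"])
```

```text
203 201/-111 201/-112 203/-110 203/-111 202/-111 199/-113 198/-113 198/-114 200/-114 202/-112 205/-109 202/-113 204/-110 201/-113 203/-109 202/-112 203/-111 201/-113 200/-112
204 202/-113 203/-111 203/-111 204/-110 198/-116 195/-115 194/-117 195/-116 198/-115 199/-117 202/-116 202/-114 201/-113 202/-111 202/-113 202/-111 202/-111 200/-115 198/-115
205 203/-114 201/-114 203/-113 201/-114 191/-119 185/-117 182/-117 180/-115 181/-113 183/-116 185/-118 188/-118 192/-119 199/-115 202/-111 204/-110 203/-110 200/-112 198/-112
206 192/-119 194/-119 192/-120 185/-120 176/-118 166/-117 159/-104 150/-75 146/-65 147/-69 150/-83 150/-106 170/-119 195/-117 203/-112 202/-112 200/-115 199/-112 195/-116
207 156/-110 153/-109 152/-109 147/-105 139/-100 135/-94 133/-75 124/-41 123/-21 123/-27 120/-48 125/-80 155/-112 193/-120 203/-113 202/-115 201/-114 197/-115 195/-114
208 120/-84 121/-82 121/-83 120/-83 117/-79 119/-79 116/-64 114/-31 114/-14 117/-20 116/-44 121/-73 151/-111 191/-121 202/-116 201/-113 199/-114 198/-113 196/-114
209 117/-80 118/-78 114/-80 115/-79 115/-79 115/-75 115/-59 113/-31 109/-
[... 1650 characters left out ...]
51.21354095315291 246.99415019129265
0.0 0.0035 255.37188623432993 246.9940065773567
0.011 -0.0035 242.88049134879674 238.78661297442417
0.011 -0.00125 246.8044865805303 238.78652145640694
0.011 0.00125 251.1644319375808 238.786419770872
0.011 0.0035 255.08833834927884 238.78632825492627
0.044 -0.0035 243.9600027295312 218.91274198096949
0.044 -0.00125 247.3163187369475 218.91275483340488
0.044 0.00125 251.04552264480392 218.91276911375041
0.044 0.0035 254.40177367199266 218.91278196593697
0.056 -0.0035 244.27898249123965 213.04030492578698
0.056 -0.00125 247.46755777549788 213.04034271792307
0.056 0.00125 251.0103866202982 213.0403847087992
0.056 0.0035 254.19890325707794 213.04042250024014
```

The blade end is about 4 px, or 2.5 mm, across along tool y, so it's thin along the closing direction as wanted. Next I'll hover low beside the slot, about 28 mm short in tool x, so that the tip and the slot are in one picture.

```bash
python3 -m crank '[[[20,5,0,0,1],[40,9,0,0,1],[40,9,0,0,1],[40,9,0,0,1],[40,9,0,0,1],[40,9,0,0,1],[40,9,0,0,1],[40,9,0,0,1],[37,9,0,0,1],[20,6,0,0,1]]]'
python3 -m crank '[[[0,0,0,-0.099,1],[0,0,5,-0.099,1],[0,0,10,-0.099,1],[0,0,15,-0.099,1],[0,0,15,0,1],[0,0,8,0,1],[0,0,4,0,1],[0,0,0,0,1],[0,0,0,0,1],[0,0,0,0,1]]]'
python3 - <<'E'
from h import *
s,g,T=wrist("pics/w4.png");np.savez("w4.npz",T=T)
M=R.from_rotvec(s["tool_rot"]).as_matrix();print(s["position"],np.degrees(np.arctan2(M[1,1],M[0,1])),s["joint_positions"],s["ft_force"])
Ti=np.linalg.inv(T);p=Ti@np.array([.5685,.044,.076,1]);print(g["fx"]*p[0]/p[2]+g["cx"],g["fy"]*p[1]/p[2]+g["cy"])
cv2.imwrite("pics/c4.png",cv2.resize(cv2.imread("pics/w4.png")[130:230,190:310],(720,600),interpolation=cv2.INTER_CUBIC))
E
```

```text
time: 8.08
position: [0.5794, 0.0268, 0.2026]
tool_rot: [-2.126, -2.308, 0.0]
ft_force: [0.3, 0.9, -1.4]
grip_width: 0.301
grip_force: 60.0
time: 8.92
position: [0.5809, 0.02, 0.1483]
tool_rot: [1.642, 2.677, 0.001]
ft_force: [0.8, 0.2, -0.8]
grip_width: 0.29
grip_force: 60.0
[0.58093213 0.02001613 0.14827934] 26.97657146806526 [-0.48171565  0.23335552  0.46293159  1.7400815  -0.11147383  1.19287357
  0.48231066] [ 0.80399871  0.20599207 -0.77002747]
249.0289705400691 170.26630853599852
```

View pics/c4.png

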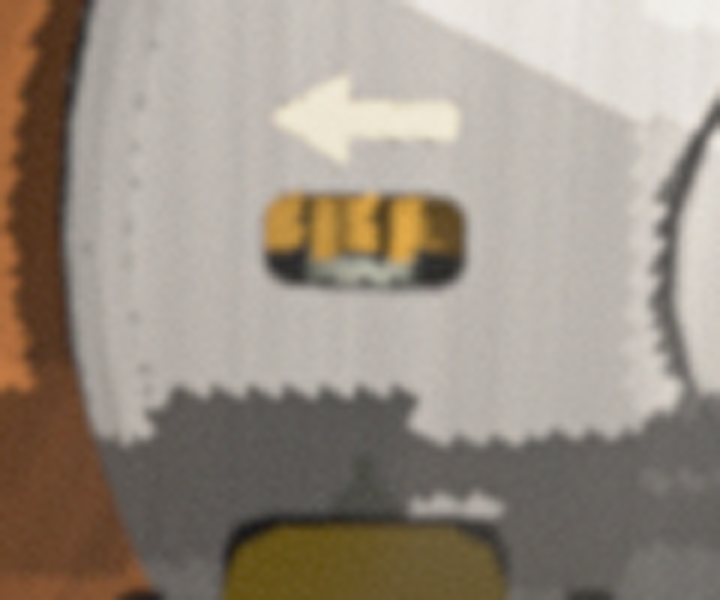

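The crop shows the slot centred at (366,240) and level in the picture, so the yaw is right. The arrow points along tool -y. The teeth are at about 325 and 405, with a gap at about 365 in the middle of the slot, and the tip is at (362,462). I need +27.3 in x and +0.5 in y, then to lower to 11 mm depth.

```bash
python3 -m crank '[[[10,0.5,0,0,1],[10,0,0,0,1],[7.3,0,0,0,1],[0,0,0,0,1],[0,0,0,0,1],[0,0,0,0,1]]]'
python3 - <<'E'
from h import *
s=ctrl.get_state();print(s["position"],s["ft_force"])
M=R.from_rotvec(s["tool_rot"]).as_matrix();print(M.round(4));print(rel(s,[.5809321,.0200161,.1482793]))
E
```

```text
time: 9.47
position: [0.5685, 0.0446, 0.1477]
tool_rot: [1.641, 2.678, 0.0]
ft_force: [0.2, 0.7, -1.3]
grip_width: 0.296
grip_force: 60.0
[0.5684871  0.04459765 0.14773855] [ 0.21204997  0.66036606 -1.34676468]
[[-4.542e-01  8.909e-01  4.000e-04]
 [ 8.909e-01  4.542e-01 -1.000e-04]
 [-3.000e-04  3.000e-04 -1.000e+00]]
[-27.5523854   -0.07608872  -0.53224561]
```

```bash
python3 -m crank '[[[0,0.4,4,0,1],[0,0,4,0,1],[0,0,3,0,1],[0,0,2,0,1],[0,0,2,0,1],[0,0,0,0,1]]]'
python3 -m crank '[[[0,0,2,0,1],[0,0,1,0,1],[0,0,0,0,1],[0,0,0,0,1]]]'
```

```text
time: 9.97
position: [0.5685, 0.0446, 0.1319]
tool_rot: [-1.642, -2.678, 0.001]
ft_force: [-0.6, -0.8, -0.7]
grip_width: 0.298
grip_force: 60.0
time: 10.3
position: [0.5688, 0.0447, 0.1296]
tool_rot: [1.642, 2.678, 0.0]
ft_force: [-0.2, 0.6, -0.4]
grip_width: 0.296
grip_force: 60.0
```

Tip is now about 6 mm below the face, with no contact. Lowering in small steps to 11 mm.

```bash
python3 -m crank '[[[0,0,1,0,1],[0,0,1,0,1],[0,0,0,0,1],[0,0,0,0,1]]]'
python3 -m crank '[[[0,0,1,0,1],[0,0,0.7,0,1],[0,0,0.7,0,1],[0,0,0,0,1]]]'
```

```text
time: 10.63
position: [0.5688, 0.0448, 0.1275]
tool_rot: [-1.642, -2.678, -0.0]
ft_force: [0.4, 0.5, 0.3]
grip_width: 0.296
grip_force: 60.0
time: 10.97
position: [0.5687, 0.0448, 0.125]
tool_rot: [-1.642, -2.678, 0.0]
ft_force: [-0.3, -0.4, -1.0]
grip_width: 0.297
grip_force: 60.0
```

No contact at 10.5 mm deep, so the blade is in the gap. First sweep along -y:

```bash
cat > f.py <<'E'
from h import *
s=ctrl.get_state();M=R.from_rotvec(s["tool_rot"]).as_matrix()
print("F tool",(M.T@s["ft_force"]).round(1),"pos rel centre",rel(s,[.5687,.0448,.125]).round(2)*-1)
E
python3 -m crank '[[[0,-1,0,0,1],[0,-1,0,0,1],[0,-1,0,0,1],[0,0,0,0,1]]]'|head -1; python3 f.py
python3 -m crank '[[[0,-1,0,0,1],[0,-1,0,0,1],[0,0,0,0,1]]]'|head -1; python3 f.py
python3 -m crank '[[[0,-1,0,0,1],[0,-1,0,0,1],[0,0,0,0,1]]]'|head -1; python3 f.py
```

```text
time: 11.3
F tool [0.6 1.1 1.6] pos rel centre [-0.08 -2.48 -0.44]
time: 11.55
F tool [0.2 3.6 2.5] pos rel centre [-0.05 -4.3  -0.55]
time: 11.8
F tool [-0.5  2.7  0.4] pos rel centre [-0.05 -6.93 -0.34]
```

```bash
python3 -m crank '[[[0,-1,0,0,1],[0,-1,0,0,1],[0,0,0,0,1]]]'|head -1; python3 f.py
python3 -m crank '[[[0,0.5,-5,0,1],[0,0,-9,0,1],[0,3,0,0,1],[0,4,0,0,1],[0,3.4,0,0,1],[0,0,0,0,1],[0,0,0,0,1]]]'|head -1; python3 f.py
python3 -m crank '[[[0,0,5,0,1],[0,0,3,0,1],[0,0,0,0,1],[0,0,0,0,1]]]'|head -1; python3 f.py
```

```text
time: 12.05
F tool [-0.1 -0.3 -2.3] pos rel centre [-0.22 -9.99 -0.19]
time: 12.63
F tool [-0.2  0.1  0.7] pos rel centre [  0.07   1.94 -13.73]
time: 12.97
F tool [ 0.  -0.4  0.3] pos rel centre [ 0.01  1.5  -5.61]
```

```bash
python3 -m crank '[[[0,0.2,1.5,0,1],[0,0,1.5,0,1],[0,0,0,0,1],[0,0,0,0,1]]]'|head -1; python3 f.py
python3 -m crank '[[[0,0,1,0,1],[0,0,1,0,1],[0,0,0,0,1],[0,0,0,0,1]]]'|head -1; python3 f.py
python3 -m crank '[[[0,0,1,0,1],[0,0,1,0,1],[0,0,0,0,1],[0,0,0,0,1]]]'|head -1; python3 f.py
```

```text
time: 13.3
F tool [-0.7  0.1  0.9] pos rel centre [-0.08  2.14 -3.12]
time: 13.63
F tool [0.6 0.  1.4] pos rel centre [-0.07  2.14 -1.09]
time: 13.97
F tool [-1.1  0.4  1.1] pos rel centre [-0.03  2.11  0.92]
```

In again, about 11.4 mm deep. Second sweep:

```bash
python3 -m crank '[[[0,-1,0,0,1],[0,-1,0,0,1],[0,0,0,0,1]]]'|head -1; python3 f.py
python3 -m crank '[[[0,-1,0,0,1],[0,-1,0,0,1],[0,0,0,0,1]]]'|head -1; python3 f.py
python3 -m crank '[[[0,-1,0,0,1],[0,-1,0,0,1],[0,0,0,0,1]]]'|head -1; python3 f.py
```

```text
time: 14.22
F tool [0.5 1.8 1.4] pos rel centre [-0.04  0.79  0.58]
time: 14.47
F tool [0.4 3.1 1.7] pos rel centre [-0.03 -1.3   0.53]
time: 14.72
F tool [0.5 2.8 0.7] pos rel centre [-0.05 -3.75  0.62]
```

```bash
python3 -m crank '[[[0,-1,0,0,1],[0,-1,0,0,1],[0,0,0,0,1]]]'|head -1; python3 f.py
python3 -m crank '[[[0,-1,0,0,1],[0,-0.7,0,0,1],[0,0,0,0,1]]]'|head -1; python3 f.py
python3 -m crank '[[[0,0,0,0,1],[0,0,0,0,1]]]'|head -1; python3 f.py
```

```text
time: 14.97
F tool [0.8 2.8 0.1] pos rel centre [-0.15 -6.03  0.7 ]
time: 15.22
F tool [0.5 3.  0.5] pos rel centre [-0.16 -7.73  0.77]
time: 15.38
F tool [ 0.3  2.6 -0.3] pos rel centre [-0.16 -7.71  0.8 ]
```

```bash
python3 -m crank '[[[0,-0.9,0,0,1],[0,0,0,0,1],[0,0,0,0,1]]]'|head -1; python3 f.py
python3 -m crank '[[[0,0.5,-5,0,1],[0,0,-9,0,1],[0,3,0,0,1],[0,4,0,0,1],[0,3.1,0,0,1],[0,0,0,0,1],[0,0,0,0,1]]]'|head -1; python3 f.py
python3 -m crank '[[[0,0,5,0,1],[0,0,3,0,1],[0,0,1.5,0,1],[0,0,0,0,1],[0,0,0,0,1]]]'|head -1; python3 f.py
```

```text
time: 15.63
F tool [0.  1.9 0.2] pos rel centre [-0.17 -8.49  0.79]
time: 16.22
F tool [ 0.3 -0.6  0.4] pos rel centre [  0.08   2.05 -12.74]
time: 16.63
F tool [ 0.8 -0.6  1. ] pos rel centre [-0.06  1.93 -3.42]
```

```bash
python3 -m crank '[[[0,0,1,0,1],[0,0,1,0,1],[0,0,0,0,1],[0,0,0,0,1]]]'|head -1; python3 f.py
python3 -m crank '[[[0,0,1,0,1],[0,0,1,0,1],[0,0,0.5,0,1],[0,0,0,0,1]]]'|head -1; python3 f.py
python3 -m crank '[[[0,-1,0,0,1],[0,-1,0,0,1],[0,0,0,0,1]]]'|head -1; python3 f.py
python3 -m crank '[[[0,-0.6,0,0,1],[0,-0.6,0,0,1],[0,0,0,0,1]]]'|head -1; python3 f.py
```

```text
time: 16.97
F tool [-0.4  0.9  0.4] pos rel centre [-0.08  2.17 -1.68]
time: 17.3
F tool [ 0.2 -0.3 -0.5] pos rel centre [-0.04  2.05  1.04]
time: 17.55
F tool [-0.2  1.6  1.5] pos rel centre [-0.07  0.57  0.67]
time: 17.8
F tool [0.2 2.5 2.3] pos rel centre [-0.02 -0.31  0.53]
```

```bash
for i in 1; do
python3 -m crank '[[[0,-0.5,0,0,1],[0,-0.5,0,0,1],[0,0,0,0,1]]]'|head -1; python3 f.py; done
```

```text
time: 18.05
F tool [0.2 3.  1.1] pos rel centre [-0.05 -1.83  0.69]
```

```bash
python3 -m crank '[[[0,-0.5,0,0,1],[0,-0.5,0,0,1],[0,0,0,0,1]]]'|head -1; python3 f.py
```

```text
time: 18.3
F tool [0.5 2.5 1.9] pos rel centre [-0.06 -3.04  0.76]
```

```bash
python3 -m crank '[[[0,-0.5,0,0,1],[0,-0.5,0,0,1],[0,0,0,0,1]]]'|head -1; python3 f.py
```

```text
time: 18.55
F tool [0.2 2.4 1.4] pos rel centre [-0.1  -4.11  0.78]
```

```bash
python3 -m crank '[[[0,-0.5,0,0,1],[0,-0.5,0,0,1],[0,0,0,0,1]]]'|head -1; python3 f.py
```

```text
time: 18.8
F tool [-0.1  3.6  1.1] pos rel centre [-0.15 -5.14  0.76]
```

```bash
python3 -m crank '[[[0,-0.5,0,0,1],[0,-0.5,0,0,1],[0,0,0,0,1]]]'|head -1; python3 f.py
```

```text
time: 19.05
F tool [0.3 2.7 1.4] pos rel centre [-0.14 -6.13  0.77]
```

```bash
python3 -m crank '[[[0,-0.5,0,0,1],[0,-0.5,0,0,1],[0,0,0,0,1]]]'|head -1; python3 f.py
```

```text
time: 19.3
F tool [0.1 1.7 0.3] pos rel centre [-0.16 -7.19  0.8 ]
```

```bash
python3 -m crank '[[[0,-0.4,0,0,1],[0,-0.4,0,0,1],[0,0,0,0,1]]]'|head -1; python3 f.py
```

```text
time: 19.55
F tool [0.1 1.4 0.6] pos rel centre [-0.1  -7.97  0.81]
```

```bash
python3 -m crank '[[[0,-0.3,0,0,1],[0,-0.3,0,0,1],[0,0,0,0,1]]]'|head -1; python3 f.py
```

```text
time: 19.8
F tool [-0.8  3.1  0.3] pos rel centre [-0.09 -8.54  0.84]
```

No stop yet after about 2.8 teeth. Re-engaging for the fourth sweep.

```bash
python3 -m crank '[[[0,0.5,-5,0,1],[0,0,-9,0,1],[0,3,0,0,1],[0,4,0,0,1],[0,3.1,0,0,1],[0,0,0,0,1],[0,0,0,0,1]]]'|head -1; python3 f.py
python3 -m crank '[[[0,0,5,0,1],[0,0,3,0,1],[0,0,1.5,0,1],[0,0,0,0,1],[0,0,0,0,1]]]'|head -1; python3 f.py
python3 -m crank '[[[0,0,1,0,1],[0,0,1,0,1],[0,0,0,0,1],[0,0,0,0,1]]]'|head -1; python3 f.py
python3 -m crank '[[[0,0,1,0,1],[0,0,1,0,1],[0,0,0.5,0,1],[0,0,0,0,1]]]'|head -1; python3 f.py
python3 -m crank '[[[0,-0.6,0,0,1],[0,-0.6,0,0,1],[0,0,0,0,1]]]'|head -1; python3 f.py
```

```text
time: 20.38
F tool [0.1 0.2 1.1] pos rel centre [  0.03   2.05 -12.75]
time: 20.8
F tool [ 0.3 -0.2  0.2] pos rel centre [-0.06  1.93 -3.41]
time: 21.13
F tool [ 0.2 -0.3  0.1] pos rel centre [-0.08  2.16 -1.67]
time: 21.47
F tool [-0.2 -0.3  1.4] pos rel centre [-0.05  2.04  1.03]
time: 21.72
F tool [ 0.6 -0.1  1.5] pos rel centre [-0.14  0.89  0.78]
```

```bash
python3 -m crank '[[[0,-0.5,0,0,1],[0,-0.5,0,0,1],[0,0,0,0,1]]]'|head -1; python3 f.py
```

```text
time: 21.97
F tool [-0.6  1.5  0.9] pos rel centre [-0.07  0.55  0.59]
```

```bash
python3 -m crank '[[[0,-0.4,0,0,1],[0,-0.4,0,0,1],[0,0,0,0,1]]]'|head -1; python3 f.py
```

```text
time: 22.22
F tool [-0.8  2.8  1.9] pos rel centre [-0.03 -0.14  0.61]
```

```bash
python3 -m crank '[[[0,-0.4,0,0,1],[0,-0.4,0,0,1],[0,0,0,0,1]]]'|head -1; python3 f.py
```

```text
time: 22.47
F tool [-0.   3.5  1.4] pos rel centre [-0.03 -1.41  0.7 ]
```

```bash
python3 -m crank '[[[0,-0.4,0,0,1],[0,-0.4,0,0,1],[0,0,0,0,1]]]'|head -1; python3 f.py
```

```text
time: 22.72
F tool [0.8 3.1 1. ] pos rel centre [-0.03 -2.42  0.8 ]
```

```bash
python3 -m crank '[[[0,-0.4,0,0,1],[0,-0.4,0,0,1],[0,0,0,0,1]]]'|head -1; python3 f.py
```

```text
time: 22.97
F tool [0.5 2.6 1.4] pos rel centre [-0.04 -3.18  0.75]
```

```bash
python3 -m crank '[[[0,-0.4,0,0,1],[0,-0.4,0,0,1],[0,0,0,0,1]]]'|head -1; python3 f.py
```

```text
time: 23.22
F tool [1.  4.2 1.8] pos rel centre [-0.07 -3.46  0.59]
```

```bash
python3 -m crank '[[[0,-0.4,0,0,1],[0,-0.4,0,0,1],[0,0,0,0,1]]]'|head -1; python3 f.py
```

```text
time: 23.47
F tool [0.8 6.  1.8] pos rel centre [-0.08 -3.69  0.36]
```

```bash
python3 -m crank '[[[0,-0.4,0,0,1],[0,-0.4,0,0,1],[0,0,0,0,1]]]'|head -1; python3 f.py
```

```text
time: 23.72
F tool [0.5 7.2 2. ] pos rel centre [-0.05 -3.93  0.2 ]
```

The stop is met near y = -3.3: the force rises while the position lags. Pressing on to a firm force.

```bash
python3 -m crank '[[[0,-0.5,0,0,1],[0,-0.5,0,0,1],[0,0,0,0,1]]]'|head -1; python3 f.py
```

```text
time: 23.97
F tool [0.1 8.  1.7] pos rel centre [-0.03 -4.15 -0.07]
```

```bash
python3 -m crank '[[[0,-0.5,0,0,1],[0,-0.5,0,0,1],[0,0,0,0,1],[0,0,0,0,1]]]'|head -1; python3 f.py
```

```text
time: 24.3
F tool [0.4 9.4 2.1] pos rel centre [-0.   -4.43 -0.36]
```

```bash
python3 -m crank '[[[0,-0.5,0,0,1],[0,-0.5,0,0,1],[0,-0.5,0,0,1],[0,0,0,0,1],[0,0,0,0,1]]]'|head -1; python3 f.py
```

```text
time: 24.72
F tool [-0.1 11.3  2.5] pos rel centre [ 0.02 -4.83 -0.8 ]
```

About 11 N against the stop is firm. Now I'll back off gently and find the contact with the tooth behind, expected near y ≈ 0.

```bash
python3 -m crank '[[[0,1,0,0,1],[0,1,0,0,1],[0,0,0,0,1],[0,0,0,0,1]]]'|head -1; python3 f.py
python3 -m crank '[[[0,1,0,0,1],[0,1,0,0,1],[0,0,0,0,1],[0,0,0,0,1]]]'|head -1; python3 f.py
```

```text
time: 25.05
F tool [ 0.6  8.4 -0.3] pos rel centre [-0.04 -4.41 -0.57]
time: 25.38
F tool [ 0.5  5.  -4. ] pos rel centre [-0.17 -3.99 -0.2 ]
```

```bash
python3 -m crank '[[[0,0.8,0,0,1],[0,0.8,0,0,1],[0,0,0,0,1]]]'|head -1; python3 f.py
python3 -m crank '[[[0,0.8,0,0,1],[0,0.8,0,0,1],[0,0,0,0,1],[0,0,0,0,1]]]'|head -1; python3 f.py
```

```text
time: 25.63
F tool [-0.5  4.4 -3.7] pos rel centre [-0.4  -3.45  0.65]
time: 25.97
F tool [-0.4  2.5 -1.8] pos rel centre [-0.24 -2.81  1.45]
```

```bash
python3 -m crank '[[[0,0.5,0,0,1],[0,0.5,0,0,1],[0,0,0,0,1]]]'|head -1; python3 f.py
python3 -m crank '[[[0,0.5,0,0,1],[0,0.5,0,0,1],[0,0,0,0,1]]]'|head -1; python3 f.py
python3 -m crank '[[[0,0.5,0,0,1],[0,0.5,0,0,1],[0,0,0,0,1]]]'|head -1; python3 f.py
```

```text
time: 26.22
F tool [-1.7  0.   0.9] pos rel centre [ 0.14 -2.27  1.8 ]
time: 26.47
F tool [-0.4  0.4  1. ] pos rel centre [ 0.11 -0.47  1.32]
time: 26.72
F tool [ 0.6 -1.8 -0.2] pos rel centre [-0.    0.42  1.16]
```

Free play from -2.3 to about +0.3, which matches the geometry. Now pushing the tooth back by about 9.2 mm of blade travel.

```bash
python3 -m crank '[[[0,1,0,0,1],[0,1,0,0,1],[0,0,0,0,1]]]'|head -1; python3 f.py
python3 -m crank '[[[0,1,0,0,1],[0,1,0,0,1],[0,0,0,0,1]]]'|head -1; python3 f.py
python3 -m crank '[[[0,1,0,0,1],[0,1,0,0,1],[0,0,0,0,1]]]'|head -1; python3 f.py
```

```text
time: 26.97
F tool [ 0.6 -3.6  1.4] pos rel centre [-0.05  2.21  1.33]
time: 27.22
F tool [ 0.  -3.3  0.2] pos rel centre [-0.1   5.03  0.99]
time: 27.47
F tool [-0.3 -3.5 -0. ] pos rel centre [-0.11  7.6   0.61]
```

```bash
python3 -m crank '[[[0,0.6,0,0,1],[0,0.6,0,0,1],[0,0,0,0,1],[0,0,0,0,1]]]'|head -1; python3 f.py
```

```text
time: 27.8
F tool [ 0.3 -3.  -0.3] pos rel centre [-0.09  8.61  0.64]
```

```bash
python3 -m crank '[[[0,0.4,0,0,1],[0,0.4,0,0,1],[0,0,0,0,1],[0,0,0,0,1]]]'|head -1; python3 f.py
```

```text
time: 28.13
F tool [ 0.3 -3.  -0.7] pos rel centre [-0.13  9.09  0.74]
```

Turned back about 29°, roughly one tooth. Unload slightly, lift out, and look at the teeth from the hover pose.

```bash
python3 -m crank '[[[0,-0.8,0,0,1],[0,0,-4,0,1],[0,0,-8,0,1],[0,0,-12,0,1],[0,0,0,0,1],[0,0,0,0,1],[-10,-4,0,0,1],[-10,-4,0,0,1],[-7.5,0,0,0,1],[0,0,0,0,1]]]'|head -1; python3 f.py
python3 -m crank '[[[0,0,0,0,1],[0,0,0,0,1]]]'|head -1
python3 - <<'E'
from h import *
s,g,T=wrist("pics/w5.png");print(s["position"])
cv2.imwrite("pics/c5.png",cv2.resize(cv2.imread("pics/w5.png")[130:230,190:310],(720,600),interpolation=cv2.INTER_CUBIC))
E
```

```text
time: 28.97
F tool [-0.4 -0.6  0.4] pos rel centre [-31.05  -0.91 -22.92]
time: 29.13
[0.58139854 0.02038016 0.14788994]
```

View pics/c5.png

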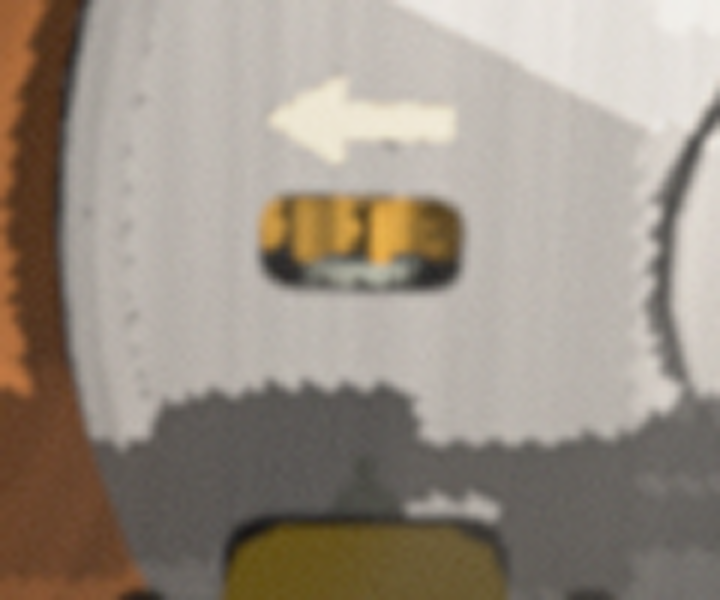

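The teeth are now at about 310 and 385, with the slot centre at 362. That puts them at -6.5 and +2.9 mm, against an expected -6.7 and +3.1 for exactly one tooth back. Returning the tool.

```bash
python3 -m crank '[[[0,0,-10,0.1,1],[0,0,-20,0.1,1],[0,0,-20,0.1,1],[0,0,-10,0.098,1],[0,0,0,0,1],[0,0,0,0,1]]]'|head -1
cat > r.py <<'E'
from h import *
s=ctrl.get_state();a=R.from_rotvec(s["tool_rot"]);b=R.from_rotvec([2.137,2.303,0])
print(s["position"],rel(s,[.5244,-.3422,.0695]).round(2),"turn",(a.inv()*b).as_rotvec().round(4),s["ft_force"].round(1))
E
python3 r.py
```

```text
time: 29.68
[0.5816077  0.02094841 0.20830839] [-357.76  -84.95  138.6 ] turn [ 0.0009 -0.0003  0.0019] [-0.   0.3 -1.3]
```

```bash
python3 -m crank '[[[-20,-5,0,0,1],[-40,-9.5,0,0,1],[-40,-9.5,0,0,1],[-40,-9.5,0,0,1],[-40,-9.5,0,0,1],[-40,-9.5,0,0,1],[-40,-9.5,0,0,1],[-40,-9.5,0,0,1],[-38,-9.5,0,0,1],[-20,-4,0,0,1]]]'|head -1
python3 -m crank '[[[0,0,0,0,1],[0,0,20,0,1],[0,0,20,0,1],[0,0,20,0,1],[0,0,0,0,1],[0,0,0,0,1],[0,0,0,0,1]]]'|head -1; python3 r.py
```

```text
time: 30.52
time: 31.1
[ 0.52328992 -0.3425069   0.14856533] [ 0.23  1.1  79.07] turn [ 0.0004  0.0001 -0.    ] [ 0.2 -0.1 -0.8]
```

```bash
python3 -m crank '[[[0,1.1,10,0,1],[0,0,10,0,1],[0,0,8,0,1],[0,0,0,0,1],[0,0,0,0,1],[0,0,0,0,1]]]'|head -1; python3 r.py
python3 -m crank '[[[0,0,4,0,1],[0,0,4,0,1],[0,0,4,0,1],[0,0,0,0,1],[0,0,0,0,1]]]'|head -1; python3 r.py
```

```text
time: 31.6
[ 0.52389846 -0.34295624  0.12019577] [ 0.72  0.55 50.7 ] turn [ 0.0001  0.0002 -0.0018] [-0.  -0.6 -1.8]
time: 32.02
[ 0.52365872 -0.34267103  0.10771925] [ 0.4   0.8  38.22] turn [-0.0005 -0.0003 -0.0017] [ 0.4  0.1 -1.7]
```

Tip is 7 mm inside the hole with no contact. Lowering the rest.

```bash
python3 -m crank '[[[0,0.5,10,0,1],[0,0,10,0,1],[0,0,10,0,1],[0,0,4,0,1],[0,0,0,0,1],[0,0,0,0,1],[0,0,0,0,1]]]'|head -1; python3 r.py
python3 -m crank '[[[0,0,1.5,0,1],[0,0,1.3,0,1],[0,0,0,0,1],[0,0,0,0,1],[0,0,0,0,1]]]'|head -1; python3 r.py
```

```text
time: 32.6
[ 0.52457235 -0.34303256  0.07437214] [ 0.84 -0.11  4.87] turn [ 0.0005  0.0004 -0.0018] [-0.1 -0.3 -0.8]
time: 33.02
[ 0.5244595  -0.34280129  0.07146218] [ 0.6  -0.02  1.96] turn [ 0.0003  0.0001 -0.0017] [-0.8 -0.5 -0.7]
```

```bash
python3 -m crank '[[[0.5,0,0.8,0,1],[0,0,0.8,0,1],[0,0,0,0,1],[0,0,0,0,1]]]'|head -1; python3 r.py
python3 -m crank '[[[0,0,0.4,0,1],[0,0,0,0,1],[0,0,0,0,1]]]'|head -1; python3 r.py
```

```text
time: 33.35
[ 0.5243309  -0.34223987  0.06964857] [0.03 0.07 0.15] turn [ 0.     -0.     -0.0017] [-0.7  0.1 -0.9]
time: 33.6
[ 0.52437588 -0.34229571  0.06950673] [0.09 0.03 0.01] turn [ 0.0002 -0.     -0.0017] [-0.4  0.2  1.3]
```

```bash
python3 -m crank '[[[0,0,0,0,0.2],[0,0,0,0,0.2],[0,0,0,0,0],[0,0,0,0,-0.3],[0,0,0,0,-0.5],[0,0,0,0,-0.5],[0,0,0,0,-0.5],[0,0,0,0,-0.5]]]'|grep -E "time|grip"
python3 -m crank '[[[0,0,-5,0,-0.5],[0,0,-15,0,-0.5],[0,0,-20,0,-0.5],[0,0,-25,0,-0.5],[0,0,-25,0,-0.5],[0,0,-25,0,-0.5],[0,0,-25,0,-0.5],[0,0,-20,0,-0.5],[0,0,0,0,-0.5],[0,0,0,0,-0.5]]]'
python3 - <<'E'
from h import *
s,g,T=wrist("pics/w6.png")
h=cv2.cvtColor(cv2.imread("pics/w6.png"),cv2.COLOR_BGR2HSV)
m=cv2.inRange(h,(22,150,190),(38,255,255))
c=max(cv2.findContours(m,cv2.RETR_EXTERNAL,cv2.CHAIN_APPROX_NONE)[0],key=cv2.contourArea);r=cv2.minAreaRect(c)
print(r,ray(g,T,*r[0],.115),"was .5250,-.3407")
cv2.imwrite("pics/w6b.png",cv2.resize(cv2.imread("pics/w6.png"),(800,600)))
E
```

```text
time: 34.27
grip_width: 0.718
grip_force: 0.0
time: 35.1
position: [0.5249, -0.3429, 0.231]
tool_rot: [2.137, 2.299, 0.002]
ft_force: [0.3, 0.2, 0.6]
grip_width: 0.754
grip_force: 0.0
((249.0, 188.5), (19.0, 20.0), 90.0) [ 0.52463936 -0.34096404  0.115     ] was .5250,-.3407
```

View pics/w6b.png

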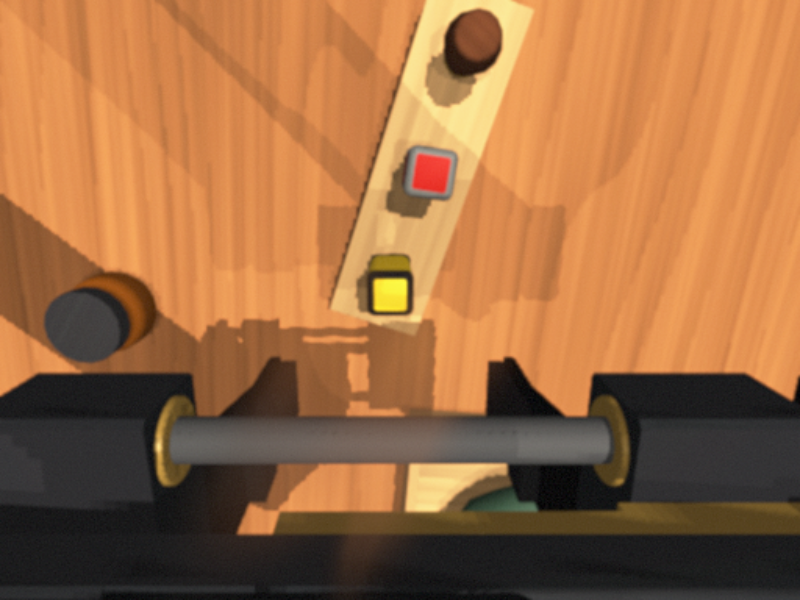

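The yellow driver stands upright at (390,294), within 1 mm of where it was, the other tools haven't moved, and the gripper is clear. Handing in.

```bash
python3 -c "
from bench import job
print(job.close_job())"
```

```text
the job is handed in; nothing more can be done
None
```

I tightened the star wheel to a firm stop (about 11 N), turned it back one tooth, stood the screwdriver back in its hole about 0.5 mm from where it was, and handed the job in at about 35 s; no verdict came back.

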